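# Find the right peg for the desk trestle by sliding it through the post

## Task

Only one of the three loose pegs fits the holes of the trestle post: find it by trying them, without forcing any. Slide the peg that fits all the way through a hole of the post, in on the side where the pegs lie and out on the other side, and lay it flat in the blue tray; put the two that do not fit in the cardboard box. Leave the mug, tape measure, book and plant where they stand.

Things in the scene. Friction and masses are not known exactly. Their poses are not given: they have to be found in the camera images.
- frame: fixed wooden T-shaped trestle frame lying on 20 mm battens. Origin: on the desk under the post's middle hole; x along the post to the head rail, y towards the side where the pegs lie, z up. Post: y -22.5 to 22.5 mm, x -150 to 240, z 20 to 90. Head rail: x 240 to 285, y -190 to 190, z 20 to 90. One batten juts out to y = -38 and 38 at x -143 to -107, z below 20
- hole0 (a point): centre of a round 23 mm hole that runs level, along the frame's y, right through the 45 mm post, at the frame's x = -75 mm; the point is on its axis, midway through, 55 mm above the desk; axes as the frame's. All three holes are alike
- hole1 (a point): centre of a round 23 mm hole that runs level, along the frame's y, right through the 45 mm post, at the frame's x = 0 mm; the point is on its axis, midway through, 55 mm above the desk; axes as the frame's. All three holes are alike
- hole2 (a point): centre of a round 23 mm hole that runs level, along the frame's y, right through the 45 mm post, at the frame's x = 75 mm; the point is on its axis, midway through, 55 mm above the desk; axes as the frame's. All three holes are alike
- peg_a: loose beech peg, 12-sided (nearly round), 120 mm long, ends chamfered, lying level; origin mid-axis (10 to 12 mm up on the desk), x along the axis, may roll about x. All three look much alike. Exactly one is right: 20 mm thick all along. A wrong one is 24 mm thick all along, or swollen: 24 mm over its middle 52 mm, 20 mm from 29 mm off the middle outwards (enters a hole about 33 mm, then stops)
- peg_b: loose beech peg, 12-sided (nearly round), 120 mm long, ends chamfered, lying level; origin mid-axis (10 to 12 mm up on the desk), x along the axis, may roll about x. All three look much alike. Exactly one is right: 20 mm thick all along. A wrong one is 24 mm thick all along, or swollen: 24 mm over its middle 52 mm, 20 mm from 29 mm off the middle outwards (enters a hole about 33 mm, then stops)
- peg_c: loose beech peg, 12-sided (nearly round), 120 mm long, ends chamfered, lying level; origin mid-axis (10 to 12 mm up on the desk), x along the axis, may roll about x. All three look much alike. Exactly one is right: 20 mm thick all along. A wrong one is 24 mm thick all along, or swollen: 24 mm over its middle 52 mm, 20 mm from 29 mm off the middle outwards (enters a hole about 33 mm, then stops)
- tray: blue open tray for the peg that fits, fixed, long side along its y, outside 150 mm (x) by 180 mm (y), 30 mm high, walls and floor 6 mm thick. Origin: centre of its underside, z up
- box: brown cardboard open box for the pegs that do not fit, fixed, long side along its y, outside 150 mm (x) by 180 mm (y), 30 mm high, walls and floor 6 mm thick. Origin: centre of its underside, z up
- mug: bystander: white mug, 80 mm across, 90 mm high, handle (about 35 mm more) to its +y. Origin: centre of its underside, z up
- tape: bystander: yellow tape measure standing on its edge, 64 mm (x) by 34 mm (y), 62 mm high. Origin: centre of its underside, z up
- book: bystander: green paperback lying flat, 150 mm (x) by 105 mm (y), 22 mm thick. Origin: centre of its underside, z up
- plant: bystander: terracotta plant pot, 90 mm across, 78 mm high, with leaves up to about 180 mm high (the leaves are soft and do not matter). Origin: centre of its underside, z up
Not all that is in view belongs to the job. What is meant by the tray is not black, and is the smaller of those in its own colour.

How it is judged (in metres and radians):
On the way, in this order (a step that is already met when the one before it is completed fails the run):
1. a peg has entered a hole of the post from the side where the pegs lie, some 40 mm or deeper (its middle 18 to 42 mm from the post's middle plane on that side) (((y of peg_a in the frame of frame between 0.018 and 0.042 m and z of peg_a in the frame of frame between 0.047 and 0.061 m and x of peg_a in the frame of frame between -0.1 and 0.1 m and angle between the x axis of peg_a and the y axis of frame, either way round below 0.2 rad) or (y of peg_b in the frame of frame between 0.018 and 0.042 m and z of peg_b in the frame of frame between 0.047 and 0.061 m and x of peg_b in the frame of frame between -0.1 and 0.1 m and angle between the x axis of peg_b and the y axis of frame, either way round below 0.2 rad) or (y of peg_c in the frame of frame between 0.018 and 0.042 m and z of peg_c in the frame of frame between 0.047 and 0.061 m and x of peg_c in the frame of frame between -0.1 and 0.1 m and angle between the x axis of peg_c and the y axis of frame, either way round below 0.2 rad))), for 0.05 s.
2. the same peg sticks out on the other side, drawn most of the way through (its middle 25 to 65 mm beyond the post's middle plane) (((y of peg_a in the frame of frame between -0.065 and -0.025 m and z of peg_a in the frame of frame between 0.047 and 0.061 m and x of peg_a in the frame of frame between -0.1 and 0.1 m and angle between the x axis of peg_a and the y axis of frame, either way round below 0.2 rad) or (y of peg_b in the frame of frame between -0.065 and -0.025 m and z of peg_b in the frame of frame between 0.047 and 0.061 m and x of peg_b in the frame of frame between -0.1 and 0.1 m and angle between the x axis of peg_b and the y axis of frame, either way round below 0.2 rad) or (y of peg_c in the frame of frame between -0.065 and -0.025 m and z of peg_c in the frame of frame between 0.047 and 0.061 m and x of peg_c in the frame of frame between -0.1 and 0.1 m and angle between the x axis of peg_c and the y axis of frame, either way round below 0.2 rad))), for 0.05 s.
At the end, for the whole second after the job is handed in: The peg that fits lies flat and at rest in the blue tray (its axis less than 17 mm above the tray's underside, where only a 20 mm peg can lie) and the other two lie at rest in the cardboard box (their middles inside its walls, less than 50 mm up) (((x of peg_a in the frame of tray between -0.066 and 0.066 m and y of peg_a in the frame of tray between -0.08 and 0.08 m and z of peg_a in the frame of tray between 0 and 0.017 m and linear speed of each of peg_a, peg_b, peg_c below 0.08 m/s and x of peg_b in the frame of box between -0.066 and 0.066 m and y of peg_b in the frame of box between -0.08 and 0.08 m and z of peg_b in the frame of box between 0 and 0.05 m and x of peg_c in the frame of box between -0.066 and 0.066 m and y of peg_c in the frame of box between -0.08 and 0.08 m and z of peg_c in the frame of box between 0 and 0.05 m) or (x of peg_b in the frame of tray between -0.066 and 0.066 m and y of peg_b in the frame of tray between -0.08 and 0.08 m and z of peg_b in the frame of tray between 0 and 0.017 m and linear speed of each of peg_b, peg_a, peg_c below 0.08 m/s and x of peg_a in the frame of box between -0.066 and 0.066 m and y of peg_a in the frame of box between -0.08 and 0.08 m and z of peg_a in the frame of box between 0 and 0.05 m and x of peg_c in the frame of box between -0.066 and 0.066 m and y of peg_c in the frame of box between -0.08 and 0.08 m and z of peg_c in the frame of box between 0 and 0.05 m) or (x of peg_c in the frame of tray between -0.066 and 0.066 m and y of peg_c in the frame of tray between -0.08 and 0.08 m and z of peg_c in the frame of tray between 0 and 0.017 m and linear speed of each of peg_c, peg_a, peg_b below 0.08 m/s and x of peg_a in the frame of box between -0.066 and 0.066 m and y of peg_a in the frame of box between -0.08 and 0.08 m and z of peg_a in the frame of box between 0 and 0.05 m and x of peg_b in the frame of box between -0.066 and 0.066 m and y of peg_b in the frame of box between -0.08 and 0.08 m and z of peg_b in the frame of box between 0 and 0.05 m))); the robot touches nothing.
It fails at once if a peg is forced against the trestle frame (more than 80 N) (contact force between any of peg_a, peg_b, peg_c and frame above 80 N).
It fails at once if the mug, tape measure, book or plant is shifted by more than 20 mm or tipped (distance of any of mug, tape, book, plant from where it was at the start of the episode above 0.02 m or angle between any of mug, tape, book, plant's own z axis and vertical above 0.3 rad).
It also fails if it takes over 72 s, if anything falls off the work surface, if the arm or the gripper's body presses on something with over 40 N, if the wrist force passes 120 N, or if a joint passes its speed limit or range.

## Robot

A 6-joint arm with a two-finger parallel gripper is mounted at the origin on the work surface. World frame = base frame: x ahead of the robot, y to its left, z up, the work surface at z = 0. Lengths are in mm, angles in degrees, forces in N, time in s.
With the tool pointing down it reaches from about 325 to 875 mm from the base axis. Payload 4.4 kg.
Tool frame: the origin (TCP) lies at the very end of the fingers, on their centre line; the grasp point (between the pads) lies 19 mm behind it; z points along the fingers, y is the direction in which the jaws open and shut (so a half turn about z gives the same grasp; the last joint's range is limited). The gripper opens to 85 mm and grips with 20 to 120 N. Pads are 22 mm wide; open, the fingers measure 114 mm over their backs; the gripper's body (76 mm by 85 mm) begins 54 mm behind the grasp point. The pads swing forward as they close: fully open they stand 13 mm farther back than shut.
Start: joints at [58.47, 11.837, 88.321, -0, 79.842, -8.623], TCP at [223.819, 529.653, 208.982] pointing down, gripper open.
Joint ranges: [-156.59, 156.59], [-49.26, 127.26], [12.9, 141.05], [-63.56, 243.56], [4.71, 150.69], [-161.64, 161.64]. Speed limits (degrees/s): [159.86, 159.86, 180, 180, 180, 180].

## Interface

Orientations are given as [roll, pitch, yaw] about the fixed x, y, z axes, in that order (R = Rz(yaw) Ry(pitch) Rx(roll)).
In Python, from bench import sense, read_camera, calibration, hand_in, spot_in, trace gives the robot as it stands.
- The arm moves only by the tool arm_command, never from a script. Its arguments are lists of equal length, an entry for each row: "jaw": the finger opening in m, from 0 to 0.0854; "translation": the shift along the world's x, y, z in m, a list of three; "dr": the turn, a rotation vector about the world's x, y, z in degrees, a list of three. A call has 1 to 8 rows; each row shifts and turns the commanded pose from where the row before left it; what a row does not reach is not made up. A row lasts 1/10 s, in which the tool goes at most 50 mm and 8.59 degrees, less where a joint would pass 70% of its speed; a pose out of reach is approached as far as the arm can. A call with a gripper value outside its range is refused whole. The fingers move at their own pace and stop on an object; "squeeze" is the grip in N (left out, the last holds). Time passes only in rows, so rows that do not move let the fingers close. It gives the time, the measured TCP pose, the force and the opening at its end, in the units of the state.
- sense(): the state, without advancing time (a new reading comes with each control period).
- read_camera(name): name is "side" or "top"; returns the picture (384x512x3 uint8, red, green, blue); there is no depth.
- calibration(name): a dict with "vfov" (degrees; the focal length in pixels is half the picture's height over the tangent of half this angle, whatever the lens; pixels are square), "cx", "cy" (the principal point, pixels), "D" ([k1, k2, p1, p2, k3] as OpenCV has them; the pictures are not rectified), "R" (3x3) and "t" (3): a world point X has camera coordinates R X + t. Camera axes: x right, y down, z forward; pixel columns grow to the right and rows downward; lengths in mm; the calibration is good to about 2 mm. A picture is of the moment at which its call begins. calibration takes no time and is no camera call.
- hand_in(): hands the job in, once; it reports no verdict.
Trained networks look in the newest picture that a camera, given by its name, has taken for a name from the list of things; names that differ only in an ending like _2 or _b are one class to them, and where a whole thing is asked for, a point or a joint stands for the part that bears it (a point fixed in the world has none). Each returns a list of dicts, best first, with "conf" (0 to 1); they miss things now and then, are a little off and sometimes report something else, mostly with a low value. They report only what shows in the picture. A call takes as long as a camera call. They do not tell look-alikes from the thing itself.
- spot_in(camera, thing): "extent" ([centre column, centre row, width, height] in pixels, round what is visible of it).
- trace(camera, thing): "region" (384x512 bool, what is visible of it) and "extent" ([centre column, centre row, width, height] in pixels, round what is visible of it).
The state is a dict: "clock": time; "joints": joint angles; "qd": joint speeds; "joint_torque": joint torques, N m; "ee_pos": TCP position; "tcp_rot": TCP orientation; "contact_force": force on the tool from outside, world axes, zero at the start; "torque": the same for the moment, N m; "finger_gap": finger opening in mm.
Only numpy, scipy, OpenCV 4.12 (cv2) and the standard library are available. Lean on these libraries where they do the work, as an engineer would, in place of code of your own. Each camera call takes 0.05 s, during which the arm holds its last target. There are 200 camera calls.

## Working session

There is one attempt and no reset: what is moved stays moved. The work goes in short steps, Python scripts to look and compute and a tool call to move; the robot and the scene stay as the last step left them, time stands still between calls to the robot, and variables do not carry over. Pictures are saved under pics/ and viewed, about 8 in all and at most 12, crops included, and the job is handed in when it is done.

Besides the shell and the picture viewer there is one more tool, called after "Call:" by a JSON object that holds its "op" and its "data". arm_command: Moves the arm, as the interface text tells. Its arguments: {"type":"object","properties":{"jaw":{"type":"array","items":{"type":"number"}},"translation":{"type":"array","items":{"type":"array","items":{"type":"number"}}},"dr":{"type":"array","items":{"type":"array","items":{"type":"number"}}},"squeeze":{"type":"number"}},"required":["jaw","translation","dr"]}

```bash
mkdir -p pics; ls
python3 - <<'E'
from bench import *
import cv2,numpy as np
for n in("top","side"):
    c=calibration(n); print(n,{k:np.round(v,4).tolist() for k,v in c.items()})
    im=read_camera(n); np.save(n+'.npy',im); cv2.imwrite(f'pics/{n}0.png',cv2.resize(im[:,:,::-1],(800,600),interpolation=cv2.INTER_CUBIC))
    for th in("frame","peg_a","tray","box","mug","tape","book","plant"):
        print(n,th,[(np.round(d["extent"]).tolist(),round(d["conf"],2)) for d in spot_in(n,th)][:6])
print(sense())
E
```

```text
pics
top {'vfov': 46.7239, 'cx': 250.262, 'cy': 191.6802, 'D': [0.0352, 0.0, 0.0, 0.0, 0.0], 'R': [[-0.0097, -0.9999, -0.0111], [-0.9976, 0.0104, -0.0688], [0.0689, 0.0104, -0.9976]], 't': [-35.3593, 436.6443, 1748.5955]}
top frame [([233.0, 142.0, 98.0, 122.0], 0.64)]
top peg_a [([156.0, 185.0, 31.0, 12.0], 0.69), ([327.0, 156.0, 43.0, 39.0], 0.58), ([206.0, 198.0, 30.0, 9.0], 0.5), ([196.0, 155.0, 29.0, 5.0], 0.44), ([232.0, 143.0, 96.0, 125.0], 0.43)]
top tray [([322.0, 201.0, 46.0, 43.0], 0.91), ([322.0, 259.0, 59.0, 52.0], 0.86), ([397.0, 182.0, 70.0, 56.0], 0.79)]
top box [([326.0, 154.0, 51.0, 46.0], 0.94)]
top mug [([166.0, 124.0, 25.0, 30.0], 0.64)]
top tape [([161.0, 215.0, 21.0, 15.0], 0.6)]
top book [([133.0, 140.0, 34.0, 42.0], 0.73), ([232.0, 143.0, 98.0, 122.0], 0.59)]
top plant [([112.0, 216.0, 37.0, 27.0], 0.77), ([205.0, 197.0, 30.0, 10.0], 0.55)]
side {'vfov': 43.2046, 'cx': 248.3959, 'cy': 199.4388, 'D': [-0.1051, 0.0, 0.0, 0.0, 0.0], 'R': [[-0.9985, -0.0546, 0.0072], [-0.0462, 0.7602, -0.6481], [0.03, -0.6474, -0.7616]], 't': [437.3686, 110.9032, 1574.9242]}
side
[... 447 characters left out ...]
([280.0, 349.0, 40.0, 65.0], 0.62)]
{'clock': 0.9, 'joints': array([ 5.84712603e+01,  1.18363832e+01,  8.83201174e+01,  2.12404624e-03,
        7.98406891e+01, -8.62271520e+00]), 'qd': array([-0.04547308, -0.086685  , -0.03066907,  0.02965273, -0.00327952,
        0.05923309]), 'joint_torque': array([ 7.06621558e-04, -3.83032751e+01, -2.91979390e+01, -1.19193528e-04,
        7.06189257e-04, -2.43436226e-06]), 'ee_pos': array([223.81000602, 529.67908503, 209.00185227]), 'tcp_rot': array([ 1.79996908e+02, -1.64577879e-03,  1.57093601e+02]), 'contact_force': array([-0.04808754,  0.82516438, -0.51794592]), 'torque': array([-0.01642282, -0.01950384,  0.09756777]), 'finger_gap': 85.52146440504497}
```

View pics/top0.png

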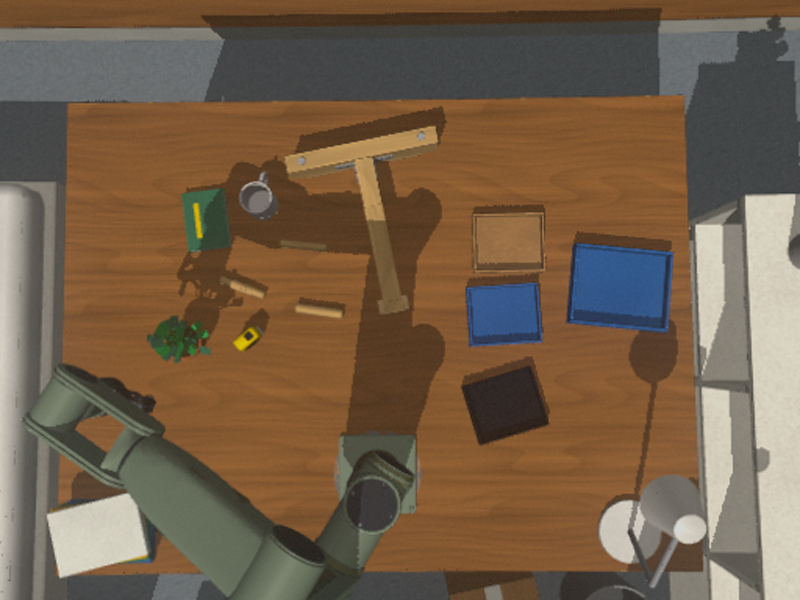

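View pics/side0.png

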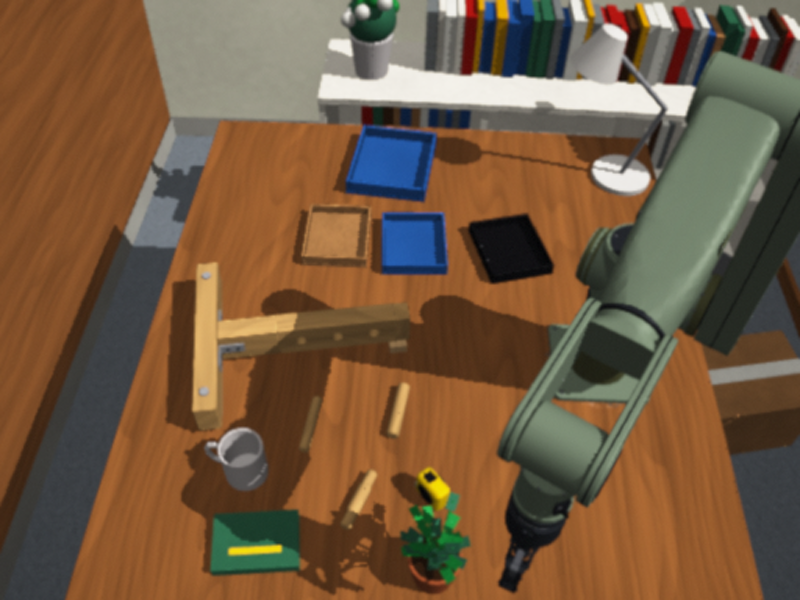

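Pegs lie at top-view pixels (302,245), (244,287) and (320,309) in the 800-wide picture. There are three candidates for the tray: small blue (504,313), large blue (620,287) and black (505,402). The smaller blue one fits the description. Next I measure everything with masks and make an overlay crop.

```bash
cat > h.py <<'E'
from bench import *
import cv2,numpy as np
from scipy.optimize import minimize
def cam(n):
    c=calibration(n); f=192/np.tan(np.radians(c["vfov"]/2))
    return np.array(c["R"]),np.array(c["t"],float),np.array([[f,0,c["cx"]],[0,f,c["cy"]],[0,0,1]]),np.array(c["D"],float)
CAM={n:cam(n) for n in("top","side")}
def proj(n,P):
    R,t,K,D=CAM[n]; return cv2.projectPoints(np.asarray(P,float).reshape(-1,1,3),cv2.Rodrigues(R)[0],t,K,D)[0][:,0]
def unproj(n,uv,z):
    R,t,K,D=CAM[n]; p=cv2.undistortPoints(np.asarray(uv,float).reshape(-1,1,2),K,D)[:,0]
    d=np.c_[p,np.ones(len(p))]@R; o=-R.T@t
    return o+d*((z-o[2])/d[:,2])[:,None]
def box(x0,x1,y0,y1,z0,z1): return np.array([[x,y,z] for x in(x0,x1) for y in(y0,y1) for z in(z0,z1)],float)
FR=[box(-150,240,-22.5,22.5,20,90),box(240,285,-190,190,20,90),box(-143,-107,-38,38,0,20)]
def place(P,p):
    c,s=np.cos(p[2]),np.sin(p[2]); P=np.asarray(P,float); return np.c_[c*P[:,0]-s*P[:,1]+p[0],s*P[:,0]+c*P[:,1]+p[1],P[:,2]]
def render(n,parts,p,S=4):
    m=np.zeros((384*S,512*S),np.uint8)
    for b in parts:
        h=cv2.convexHull(((proj(n,place(b,p))+.5)*S).astype(np.float32)); cv2.fillConvexPoly(m,np.round(h*16-8).astype(np.int32),1,shift=4)
    return cv2.resize(m.astype(np.float32),(512,384),interpolation=cv2.INTER_AREA)
def fit(masks,parts,p0):
    def cost(q):
        p=np.array([q[0]*10,q[1]*10,q[2]*.05]); return sum(np.abs(render(n,parts,p)-m).sum() for n,m in masks.items())
    q0=[p0[0]/10,p0[1]/10,p0[2]/.05]
    sim=np.array([q0]+[np.array(q0)+d for d in(np.diag([2,2,2]))])
    for k in range(2):
        r=minimize(cost,q0,method="Nelder-Mead",options=dict(initial_simplex=sim,xatol=.005,fatol=.1)); q0=r.x; sim=np.array([q0]+[np.array(q0)-d for d in np.diag([1,1,1.])])
    return np.array([q0[0]*10,q0[1]*10,q0[2]*.05]),r.fun
def pegaxis(n,m,z=10):
    v,u=np.nonzero(m); w=unproj(n,np.c_[u,v],z)[:,:2]; c=w.mean(0); e,V=np.linalg.eigh(np.cov((w-c).T)); a=V[:,1]
    return c,np.degrees(np.arctan2(a[1],a[0]))%180,np.ptp((w-c)@a),np.ptp((w-c)@V[:,0])
E
cat > m1.py <<'E'
from h import *
M={}
for n in("top","side"):
    im=read_camera(n)
    np.save(n+'.npy',im)
    M[n]=trace(n,"frame")[0]["region"].astype(np.float32)
    for d in trace(n,"peg_a"):
        print(n,"peg",np.round(d["extent"]),round(d["conf"],2),[np.round(x,1) for x in pegaxis(n,d["region"])])
    for th in("tray","box"):
        for d in trace(n,th):
            m=d["region"]; v,u=np.nonzero(m); w=unproj(n,np.c_[u,v],15)[:,:2]; r=cv2.minAreaRect(w.astype(np.float32)); print(n,th,round(d["conf"],2),np.round(d["extent"]),np.round(r[0]),np.round(r[1]),round(r[2],1))
    for th in("mug","tape","book","plant"):
        for d in spot_in(n,th)[:1]: print(n,th,np.round(unproj(n,d["extent"][:2],30)[0]))
np.savez('fm.npz',**M)
p0=[650,0,np.radians(8)]
uv=[222+5,150]; 
best=None
for y in(0,40):
    p,f=fit(M,FR,[620,y,np.radians(8)]); print(p[:2],np.degrees(p[2]),f,{n:m.sum() for n,m in M.items()})
for n in M:
    p1,f=fit({n:M[n]},FR,p); print(n,p1[:2],np.degrees(p1[2]),f)
np.save('p.npy',p)
E
python3 m1.py
```

```text
top peg [194. 156.  31.   4.] 0.73 [array([580.3, 184.5]), np.float64(83.0), np.float64(113.4), np.float64(19.1)]
top peg [154. 186.  28.  13.] 0.71 [array([473.6, 337.6]), np.float64(69.1), np.float64(115.3), np.float64(20.6)]
top peg [206. 199.  26.   9.] 0.63 [array([412.8, 143.8]), np.float64(82.2), np.float64(121.1), np.float64(24.6)]
top tray 0.74 [324. 259.  56.  51.] [ 169. -321.] [152. 186.] 16.4
top tray 0.63 [396. 183.  74.  59.] [ 463. -618.] [257. 205.] 83.7
top box 0.88 [327. 156.  47.  41.] [ 579. -338.] [157. 184.] 1.3
top mug [693. 288.  30.]
top tape [352. 319.  30.]
top book [647. 427.  30.]
top plant [342. 503.  30.]
side peg [230. 319.  24.  34.] 0.91 [array([474.2, 336.5]), np.float64(70.0), np.float64(130.2), np.float64(27.4)]
side peg [197. 272.  10.  37.] 0.7 [array([580.5, 184.2]), np.float64(84.4), np.float64(126.5), np.float64(25.9)]
side peg [256. 263.  16.  34.] 0.52 [array([412. , 143.6]), np.float64(82.3), np.float64(129.7), np.float64(23.1)]
side tray 0.93 [250. 102.  61.  45.] [ 463. -626.] [290. 212.] 83.2
side tray 0.87 [265. 156.  39.  44.] [ 396. -329.] [152. 211.] 3.5
side tray 0.83 [328. 159.  52.  44.] [ 170. -326.] [162. 211.] 15.5
side box 0.92 [216. 151.  42.  40.] [ 582. -340.] [157. 207.] 0.6
side mug [703. 279.  30.]
side tape [338. 321.  30.]
side book [643. 443.  30.]
side plant [336. 428.  30.]
[547.1784817  -21.84082472] 11.180524642350068 528.9375 {'top': np.float32(2704.0), 'side': np.float32(5086.0)}
[547.15810923 -21.82142047] 11.175338280906937 528.4375 {'top': np.float32(2704.0), 'side': np.float32(5086.0)}
top [546.10889971 -20.86730298] 11.155656527333896 247.75
side [548.17387949 -22.64438071] 11.230287258622317 256.375
```

```bash
cat > ov.py <<'E'
from h import *
p=np.load('p.npy'); im=np.load('side.npy')[:,:,::-1]; S=5
x0,y0,w,hh=118,162,160,78
A=cv2.resize(im[y0:y0+hh,x0:x0+w],None,fx=S,fy=S,interpolation=cv2.INTER_CUBIC)
def px(P,n="side"): return (proj(n,place(P,p))+.5-[x0,y0])*S
B=A.copy()
for b in FR[:2]:
    q=px(b)
    for i,j in((0,1),(0,2),(0,4),(3,1),(3,2),(3,7),(5,1),(5,4),(5,7),(6,2),(6,4),(6,7)): cv2.line(B,tuple(q[i].astype(int)),tuple(q[j].astype(int)),(0,0,255),1)
for X in(-75,0,75):
    a=np.linspace(0,6.28,24); q=px(np.c_[X+11.5*np.cos(a),0*a+22.5,55+11.5*np.sin(a)]); cv2.polylines(B,[q.astype(int).reshape(-1,1,2)],True,(255,255,0),1)
t=np.load('top.npy')[:,:,::-1][130:290,280:440]; t=cv2.resize(t,(200,200),interpolation=cv2.INTER_CUBIC)
q=A[100:300,100:700]
cv2.imwrite('pics/ov1.png',np.vstack([B,np.hstack([t,q])]))
E
python3 ov.py
```

```text
(no output)
```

View pics/ov1.png

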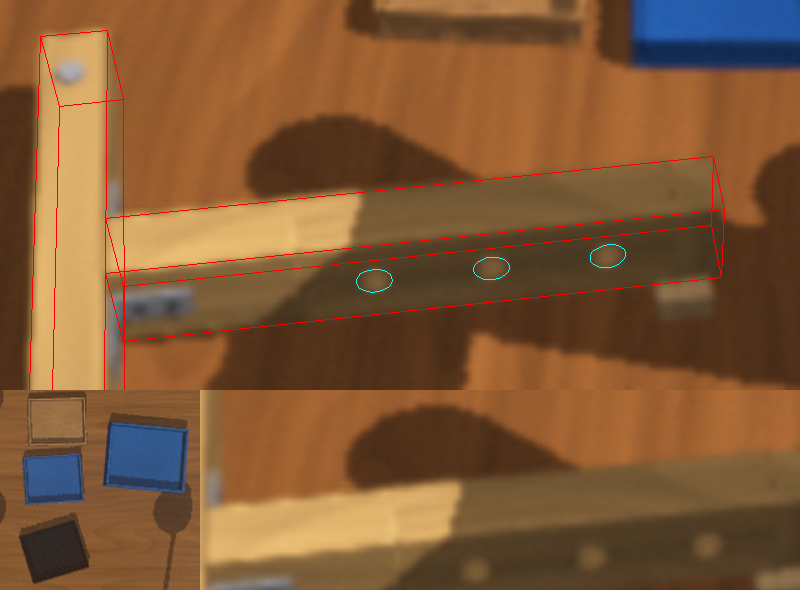

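The model edges and hole outlines sit on the picture. The smaller blue tray, left of the big blue one and above the black one, is the one meant, at about (396,-327). First I go to peg C at (412,144).

Call:
{"op": "arm_command", "data": {"jaw": [0.06,0.06,0.06,0.06,0.06,0.06,0.06,0.06], "translation": [[0.02,-0.042,0],[0.02,-0.042,0],[0.02,-0.042,0],[0.02,-0.042,0],[0.02,-0.042,0],[0.02,-0.042,0],[0.02,-0.042,0],[0.02,-0.042,0]], "dr": [[0,0,-8.3],[0,0,-8.3],[0,0,-8.3],[0,0,-8.3],[0,0,-8.3],[0,0,-8.3],[0,0,-8.3],[0,0,-8.3]], "squeeze": 30}}

```text
clock: 2.6
ee_pos: [384.4, 192.0, 209.3]
tcp_rot: [179.9, -0.0, 90.4]
contact_force: [0.7, 0.2, 0.1]
finger_gap: 60.2
```

Call:
{"op": "arm_command", "data": {"jaw": [0.06,0.06,0.06,0.06], "translation": [[0.0143,-0.025,-0.045],[0.0143,-0.025,-0.045],[0,0,-0.045],[0,0,0]], "dr": [[0,0,-8.2],[0,0,0],[0,0,0],[0,0,0]]}}

```text
clock: 3.0
ee_pos: [404.5, 145.1, 74.2]
tcp_rot: [-179.2, 0.2, 82.4]
contact_force: [-0.8, -0.3, 0.4]
finger_gap: 59.9
```

Call:
{"op": "arm_command", "data": {"jaw": [0.06], "translation": [[0,0,0]], "dr": [[0,0,0]]}}

```text
clock: 3.1
ee_pos: [410.0, 146.9, 79.8]
tcp_rot: [-179.9, 0.0, 82.5]
contact_force: [0.6, -0.3, 0.9]
finger_gap: 59.9
```

Call:
{"op": "arm_command", "data": {"jaw": [0.05,0.05,0.05,0.018,0.018,0.018,0.018,0.018], "translation": [[0.002,-0.003,-0.04],[0,0,-0.036],[0,0,0],[0,0,0],[0,0,0],[0,0,0],[0,0,0],[0,0,0]], "dr": [[0,0,0],[0,0,0],[0,0,0],[0,0,0],[0,0,0],[0,0,0],[0,0,0],[0,0,0]]}}

```text
clock: 3.9
ee_pos: [413.4, 144.0, 4.8]
tcp_rot: [179.9, -0.0, 82.5]
contact_force: [0.4, 1.0, 0.3]
finger_gap: 18.1
```

Call:
{"op": "arm_command", "data": {"jaw": [0.01,0.01,0.01], "translation": [[0,0,0],[0,0,0],[0,0,0]], "dr": [[0,0,0],[0,0,0],[0,0,0]]}}

```text
clock: 4.2
ee_pos: [412.5, 143.8, 3.7]
tcp_rot: [-180.0, 0.0, 82.5]
contact_force: [-0.7, -0.1, -0.6]
finger_gap: 10.0
```

Run:
```python
from h import *
a=read_camera("side")[:,:,::-1]; b=read_camera("top")[:,:,::-1]
u=proj("side",[[412,144,20]])[0].astype(int); v=proj("top",[[412,144,20]])[0].astype(int); print(u,v)
f=lambda im,c:cv2.resize(im[c[1]-40:c[1]+40,c[0]-40:c[0]+40],(400,400),interpolation=cv2.INTER_CUBIC)
cv2.imwrite('pics/g1.png',np.hstack([f(a,u),f(b,v)]))
```

```text
[254 261] [203 198]
```

View pics/g1.png

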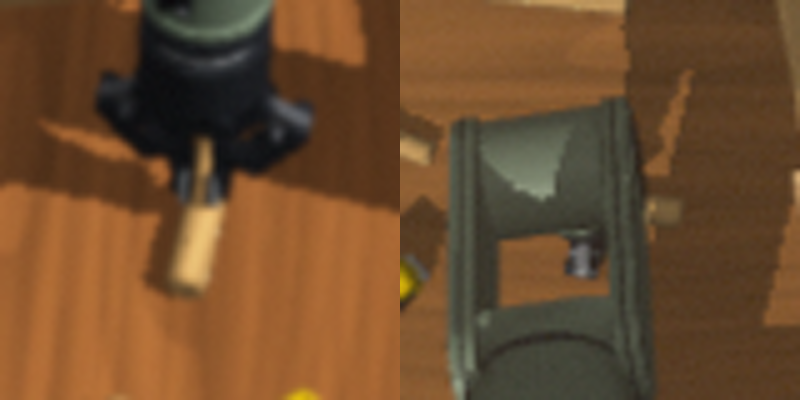

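The fingers seem to be closed at 10 mm with the peg still under them. I'll project the TCP and the peg into that picture to see which of the two is off.

Run:
```python
from h import *
im=read_camera("side")[:,:,::-1]; s=sense(); print(s["ee_pos"],s["finger_gap"])
x0,y0,S=224,215,10
A=cv2.resize(im[y0:y0+60,x0:x0+60],None,fx=S,fy=S,interpolation=cv2.INTER_CUBIC); 
def m(P,c): 
    q=((proj("side",[P])[0]+.5-[x0,y0])*S).astype(int); cv2.drawMarker(A,tuple(int(v) for v in q),c,cv2.MARKER_CROSS,14,1)
e=s["ee_pos"]; m(e,(0,0,255)); m(e+[0,0,19],(255,0,0)); m(e+[0,0,73],(255,0,255))
a=np.radians(82.5); d=np.array([np.cos(a),np.sin(a),0])
for k in(-60,60): m(np.array([412.4,143.7,10])+k*d,(0,255,0))
cv2.imwrite('pics/g2.png',A)
```

```text
[412.49939036 143.83372552   3.6431365 ] 10.206820813701205
```

View pics/g2.png

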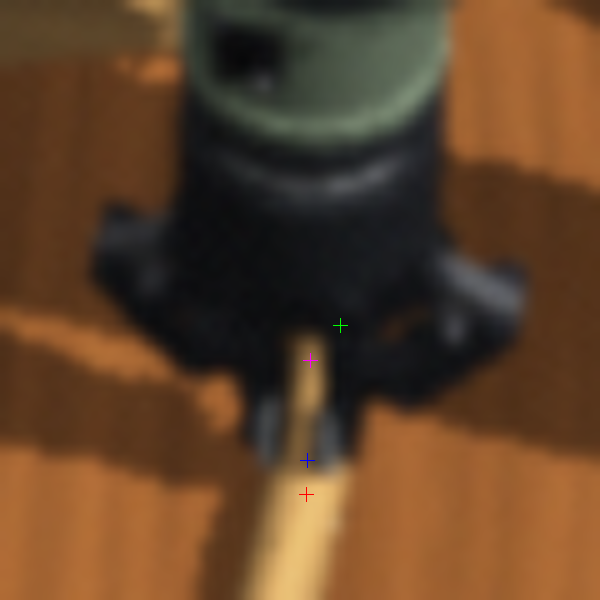

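Call:
{"op": "arm_command", "data": {"jaw": [0.045,0.045,0.045,0.045,0.045], "translation": [[0,0,0],[0,0,0],[0,0,0],[0,0,-0.003],[0,0,0]], "dr": [[0,0,0],[0,0,0],[0,0,0],[0,0,0],[0,0,0]]}}

```text
clock: 4.85
ee_pos: [412.2, 143.8, 0.4]
tcp_rot: [-180.0, 0.0, 82.5]
contact_force: [-0.1, 0.5, 0.4]
finger_gap: 45.2
```

Run:
```python
from h import *
im=read_camera("side")[:,:,::-1]; s=sense(); print(s["ee_pos"],s["finger_gap"],s["contact_force"])
for d in trace("side","peg_a"): print(np.round(d["extent"]),d["conf"],[np.round(x,1) for x in pegaxis("side",d["region"])])
x0,y0,S=224,225,10
A=cv2.resize(im[y0:y0+60,x0:x0+60],None,fx=S,fy=S,interpolation=cv2.INTER_CUBIC)
cv2.imwrite('pics/g3.png',A)
```

```text
[412.26930029 143.80609654   0.4723391 ] 44.89868098347524 [-0.29091807  0.27477216  1.09707858]
[230. 320.  23.  38.] 0.83 [array([475.6, 339.6]), np.float64(70.2), np.float64(126.0), np.float64(28.7)]
[254. 266.  16.  33.] 0.64 [array([413.7, 153. ]), np.float64(82.6), np.float64(110.3), np.float64(25.0)]
[197. 272.  11.  34.] 0.63 [array([580.3, 185.1]), np.float64(84.4), np.float64(116.2), np.float64(16.4)]
```

View pics/g3.png

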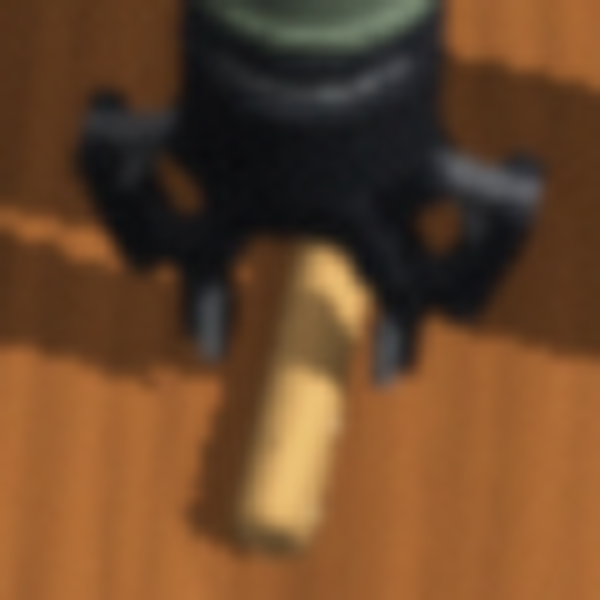

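Run:
```python
from h import *
a=np.radians(82.5); d=np.array([np.cos(a),np.sin(a),0]); j=np.array([np.sin(a),-np.cos(a),0])
c=np.array([412.3,143.8,0])
for sg,uv in((-1,None),(1,None)):
  for off in(0,11):
    for z in(0,10,20,30): print(sg,off,z,np.round((proj("side",[c+sg*26*j+off*d+[0,0,z]])[0]+.5-[224,225])*10))
```

```text
-1 0 0 [390. 414.]
-1 0 10 [391. 397.]
-1 0 20 [392. 379.]
-1 0 30 [393. 361.]
-1 11 0 [384. 444.]
-1 11 10 [385. 427.]
-1 11 20 [386. 409.]
-1 11 30 [387. 391.]
1 0 0 [224. 387.]
1 0 10 [224. 370.]
1 0 20 [224. 352.]
1 0 30 [224. 334.]
1 11 0 [217. 417.]
1 11 10 [217. 399.]
1 11 20 [217. 382.]
1 11 30 [218. 364.]
```

The tips look about 20 mm higher than the TCP reading says, so I feel downwards in small steps.

Call:
{"op": "arm_command", "data": {"jaw": [0.045,0.045,0.045,0.045], "translation": [[0,0,-0.003],[0,0,0],[0,0,-0.003],[0,0,0]], "dr": [[0,0,0],[0,0,0],[0,0,0],[0,0,0]]}}

```text
clock: 5.35
ee_pos: [412.2, 143.8, -5.6]
tcp_rot: [-180.0, 0.0, 82.5]
contact_force: [-0.1, -0.3, -0.4]
finger_gap: 44.7
```

Call:
{"op": "arm_command", "data": {"jaw": [0.045,0.045,0.045,0.045], "translation": [[0,0,-0.003],[0,0,0],[0,0,-0.002],[0,0,0]], "dr": [[0,0,0],[0,0,0],[0,0,0],[0,0,0]]}}

```text
clock: 5.75
ee_pos: [412.4, 143.8, -10.5]
tcp_rot: [-180.0, 0.0, 82.5]
contact_force: [-0.4, -0.3, -0.8]
finger_gap: 45.2
```

Call:
{"op": "arm_command", "data": {"jaw": [0.01,0.01,0.01,0.01], "translation": [[0,0,0],[0,0,0],[0,0,0],[0,0,0]], "dr": [[0,0,0],[0,0,0],[0,0,0],[0,0,0]]}}

```text
clock: 6.15
ee_pos: [412.6, 143.9, -10.1]
tcp_rot: [-180.0, 0.0, 82.5]
contact_force: [-0.9, -0.1, 3.6]
finger_gap: 23.3
```

Call:
{"op": "arm_command", "data": {"jaw": [0.04,0.04,0.04,0.04,0.04,0.04], "translation": [[0,0,0],[0,0,0],[0,0,-0.003],[0,0,0],[0,0,-0.002],[0,0,0]], "dr": [[0,0,0],[0,0,0],[0,0,0],[0,0,0],[0,0,0],[0,0,0]]}}

```text
clock: 6.75
ee_pos: [412.3, 143.8, -15.6]
tcp_rot: [-180.0, 0.0, 82.5]
contact_force: [-0.4, 0.1, 0.8]
finger_gap: 39.9
```

Call:
{"op": "arm_command", "data": {"jaw": [0.01,0.01,0.01,0.01], "translation": [[0,0,0],[0,0,0],[0,0,0],[0,0,0]], "dr": [[0,0,0],[0,0,0],[0,0,0],[0,0,0]]}}

```text
clock: 7.15
ee_pos: [412.6, 143.9, -15.2]
tcp_rot: [180.0, -0.0, 82.5]
contact_force: [-0.2, -0.1, -0.1]
finger_gap: 23.7
```

Peg C measures 23.7 mm across its middle, which makes it a wrong one (over the 23 mm hole), so it goes to the box. The tips sit about 20 mm above the reported TCP. I'll use heights relative to this desk grasp: TCP -15 with the peg axis at 12.

Call:
{"op": "arm_command", "data": {"jaw": [0.01,0.01,0.01,0.01,0.01,0.01,0.01,0.01], "translation": [[0,0,0.04],[0,0,0.048],[0,0,0.048],[0.0128,-0.044,0],[0.0128,-0.044,0],[0.0128,-0.044,0],[0.0128,-0.044,0],[0.0128,-0.044,0]], "dr": [[0,0,0],[0,0,0],[0,0,0],[0,0,2],[0,0,2],[0,0,2],[0,0,2],[0,0,0]], "squeeze": 50}}

```text
clock: 7.95
ee_pos: [476.7, -77.8, 120.7]
tcp_rot: [180.0, -0.0, 90.5]
contact_force: [0.6, 0.1, -1.0]
finger_gap: 22.8
```

Call:
{"op": "arm_command", "data": {"jaw": [0.01,0.01,0.01,0.01,0.01,0.01,0.01,0.01], "translation": [[0.0128,-0.044,0],[0.0128,-0.044,0],[0.0128,-0.044,0],[0.0128,-0.044,0],[0.0128,-0.044,0],[0.0128,-0.043,0],[0,0,-0.045],[0,0,0]], "dr": [[0,0,0],[0,0,0],[0,0,0],[0,0,0],[0,0,0],[0,0,0],[0,0,0],[0,0,0]]}}

```text
clock: 8.75
ee_pos: [549.0, -337.3, 68.9]
tcp_rot: [-179.4, -0.5, 90.4]
contact_force: [-0.7, 1.5, -2.0]
finger_gap: 22.3
```

Run:
```python
from h import *
s=sense(); print(s["ee_pos"],s["tcp_rot"],s["finger_gap"])
A=read_camera("top")[:,:,::-1]; B=read_camera("side")[:,:,::-1]
for n in("top","side"):
  for d in spot_in(n,"tray")+spot_in(n,"box"): print(n,np.round(d["extent"]),d["conf"])
f=lambda im,c,r:cv2.resize(im[c[1]-r:c[1]+r,c[0]-r:c[0]+r],(400,400),interpolation=cv2.INTER_CUBIC)
cv2.imwrite('pics/b1.png',np.hstack([f(A,(326,175),60),f(B,(225,150),60)]))
```

```text
[ 548.95877036 -337.31312902   68.87091711] [-179.43025263   -0.47952343   90.35977291] 22.31852400996776
top [397. 184.  72.  56.] 0.9
top [332. 201.  31.  36.] 0.77
top [323. 258.  55.  51.] 0.57
top [326. 155.  44.  37.] 0.93
side [319. 161.  34.  42.] 0.87
side [255. 104.  55.  47.] 0.8
side [266. 156.  39.  42.] 0.56
side [222. 134.   8.  28.] 0.25
side [216. 149.  40.  40.] 0.93
```

View pics/b1.png

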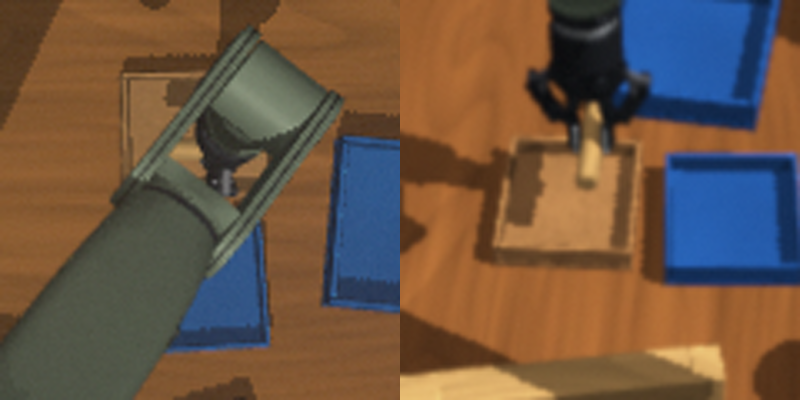

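Call:
{"op": "arm_command", "data": {"jaw": [0.01,0.01,0.01,0.01,0.032,0.032,0.032,0.032], "translation": [[0,0,-0.042],[0,0,-0.034],[0,0,-0.006],[0,0,0],[0,0,0],[0,0,0],[0,0,0],[0,0,0.045]], "dr": [[0,0,0],[0,0,0],[0,0,0],[0,0,0],[0,0,0],[0,0,0],[0,0,0],[0,0,0]]}}

```text
clock: 9.85
ee_pos: [548.5, -335.3, 32.6]
tcp_rot: [-179.4, -0.5, 90.5]
contact_force: [-0.7, -0.1, -1.7]
finger_gap: 32.0
```

Call:
{"op": "arm_command", "data": {"jaw": [0.05,0.05,0.05,0.05,0.05,0.05,0.05,0.05], "translation": [[0,0,0.048],[0,0,0.03],[0.002,0.047,0],[0.002,0.047,0],[0.002,0.047,0],[0.002,0.047,0],[0.002,0.047,0],[0.002,0.047,0]], "dr": [[0,0,0],[0,0,0],[0,0,0],[0,0,0],[0,0,0],[0,0,-2],[0,0,-2],[0,0,-2]]}}

```text
clock: 10.65
ee_pos: [565.8, -55.5, 118.0]
tcp_rot: [179.9, 0.0, 84.4]
contact_force: [1.0, -0.5, 0.3]
finger_gap: 49.9
```

Call:
{"op": "arm_command", "data": {"jaw": [0.05,0.05,0.05,0.05,0.05,0.05,0.05], "translation": [[0.002,0.047,0],[0.002,0.047,0],[0.002,0.047,0],[0.002,0.047,0],[0.003,0.049,0],[0,0,-0.03],[0,0,0]], "dr": [[0,0,0],[0,0,0],[0,0,0],[0,0,0],[0,0,0],[0,0,0],[0,0,0]]}}

```text
clock: 11.35
ee_pos: [573.3, 181.0, 84.0]
tcp_rot: [-179.7, 0.1, 84.7]
contact_force: [-0.0, -0.4, -0.6]
finger_gap: 49.7
```

Call:
{"op": "arm_command", "data": {"jaw": [0.045,0.045], "translation": [[0.004,0,-0.03],[0,0,0]], "dr": [[0,0,0],[0,0,0]]}}

```text
clock: 11.55
ee_pos: [577.7, 178.3, 54.1]
tcp_rot: [-179.6, 0.1, 84.4]
contact_force: [-1.4, 0.1, -0.3]
finger_gap: 44.8
```

Run:
```python
from h import *
s=sense(); print(s["ee_pos"],s["tcp_rot"])
for n in("side","top"):
  read_camera(n)
  for d in trace(n,"peg_a"): print(n,np.round(d["extent"]),d["conf"],[np.round(x,1) for x in pegaxis(n,d["region"])])
print(sense()["ee_pos"])
```

```text
[577.68022442 178.3378957   54.11892864] [-1.79616812e+02  1.21778452e-01  8.44177794e+01]
side [229. 320.  25.  38.] 0.72 [array([474.1, 336.5]), np.float64(70.3), np.float64(129.0), np.float64(24.9)]
side [196. 272.  13.  34.] 0.66 [array([580.9, 184.3]), np.float64(85.1), np.float64(121.8), np.float64(22.2)]
top [328. 159.  28.   5.] 0.76 [array([ 558. , -341.1]), np.float64(89.4), np.float64(119.2), np.float64(20.2)]
[581.52258835 179.23503605  58.56356107]
```

Call:
{"op": "arm_command", "data": {"jaw": [0.045,0.045,0.045,0.01,0.01,0.01,0.01], "translation": [[-0.001,0.005,-0.04],[0,0,-0.034],[0,0,0],[0,0,0],[0,0,0],[0,0,0],[0,0,0]], "dr": [[0,0,0],[0,0,0],[0,0,0],[0,0,0],[0,0,0],[0,0,0],[0,0,0]], "squeeze": 30}}

```text
clock: 12.45
ee_pos: [581.8, 185.1, -14.6]
tcp_rot: [179.7, -0.1, 84.5]
contact_force: [0.1, 0.1, 5.5]
finger_gap: 19.0
```

Gap is 19.0 at the middle, so this is the 20 mm peg. I regrip it 45 mm towards the tail, lift 45 mm and line it up in front of hole1.

Call:
{"op": "arm_command", "data": {"jaw": [0.04,0.04,0.04,0.04,0.01,0.01,0.01,0.01], "translation": [[0,0,0],[0,0,0],[0.0022,0.0225,0],[0.0022,0.0225,0],[0,0,0],[0,0,0],[0,0,0],[0,0,0]], "dr": [[0,0,0],[0,0,0],[0,0,0],[0,0,0],[0,0,0],[0,0,0],[0,0,0],[0,0,0]]}}

```text
clock: 13.25
ee_pos: [583.7, 229.2, -17.3]
tcp_rot: [-180.0, 0.0, 84.4]
contact_force: [-0.0, 0.7, 0.6]
finger_gap: 19.3
```

Call:
{"op": "arm_command", "data": {"jaw": [0.01,0.01,0.01,0.01,0.01,0.01,0.01], "translation": [[0,0,0.045],[0,0,0],[-0.0225,-0.034,0],[-0.0225,-0.034,0],[-0.0225,-0.034,0],[0,0,0],[0,0,0]], "dr": [[0,0,0],[0,0,0],[0,0,5.6],[0,0,5.6],[0,0,5.6],[0,0,0],[0,0,0]], "squeeze": 50}}

```text
clock: 13.95
ee_pos: [515.7, 126.7, 27.5]
tcp_rot: [-180.0, -0.0, 101.1]
contact_force: [0.3, 0.2, -0.2]
finger_gap: 18.6
```

```bash
cat > al.py <<'E'
from h import *
p=np.load('p.npy'); c,s_=np.cos(p[2]),np.sin(p[2])
def tofr(w): d=np.asarray(w)[:2]-p[:2]; return np.array([c*d[0]+s_*d[1],-s_*d[0]+c*d[1]])
im=read_camera("side"); s=sense(); e=s["ee_pos"]; print(s["clock"],e,s["tcp_rot"],s["finger_gap"],s["contact_force"],"tcp in frame",tofr(e))
np.save('al.npy',im)
for d in trace("side","peg_a"):
    C,a,L,W=pegaxis("side",d["region"],55); print(np.round(d["extent"]),round(d["conf"],2),np.round(C),round(a,1),round(L),round(W),"in frame",np.round(tofr(C),1))
E
python3 al.py
```

```text
14.0 [516.78778206 127.44915285  27.91264574] [ 1.79947048e+02 -1.28255082e-03  1.01183899e+02] 18.70115633747004 [-0.28342149 -0.11764864 -0.91569072] tcp in frame [ -0.86402167 152.32634145]
[220. 244.   6.  13.] 0.67 [519. 112.] 99.9 53 17 in frame [ -1.7 137.2]
[229. 320.  25.  38.] 0.62 [471. 360.] 69.8 124 24 in frame [-3.000e-01  3.889e+02]
[225. 142.   9.   6.] 0.52 [ 551. -344.] 82.2 45 24 in frame [ -58.7 -317.2]
```

Run:
```python
from h import *
p=np.load('p.npy'); im=np.load('al.npy')[:,:,::-1]; x0,y0,S=175,195,8
A=cv2.resize(im[y0:y0+75,x0:x0+75],None,fx=S,fy=S,interpolation=cv2.INTER_CUBIC)
pp=lambda P:((proj("side",place(P,p))+.5-[x0,y0])*S).astype(int)
a=np.linspace(0,6.28,24)
for y,col in((22.5,(255,255,0)),(47.5,(0,0,255))):
    r=11.5 if y<30 else 10
    cv2.polylines(A,[pp(np.c_[r*np.cos(a),0*a+y,55+r*np.sin(a)]).reshape(-1,1,2)],True,col,1)
for x in(-10,10):
    q=pp([[x,47.5,55],[x,167.5,55]]); cv2.line(A,tuple(map(int,q[0])),tuple(map(int,q[1])),(0,0,255),1)
cv2.imwrite('pics/al.png',A)
```

```text
(no output)
```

View pics/al.png

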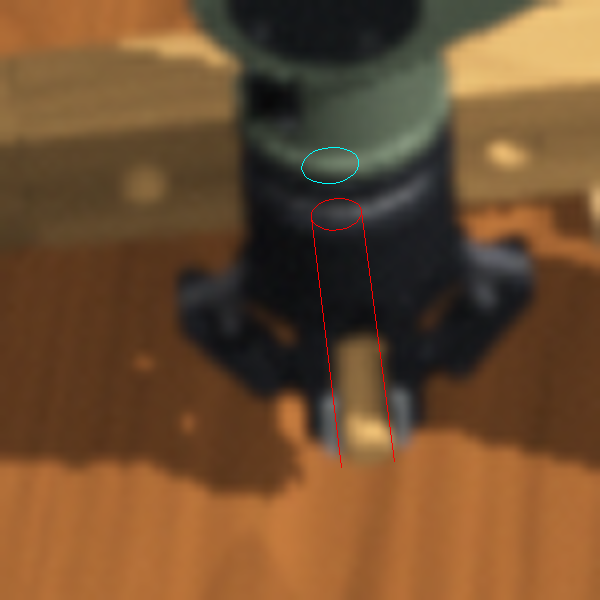

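The peg lies on the predicted line. The tail is at (366,455) in the crop, against a predicted (368,462). Now I approach the hole in small steps and watch the force.

Call:
{"op": "arm_command", "data": {"jaw": [0.01,0.01,0.01,0.01,0.01,0.01], "translation": [[0.0024,-0.0098,0],[0.0019,-0.0098,0],[0.0008,-0.0039,0],[0,0,0],[0.0004,-0.002,0],[0,0,0]], "dr": [[0,0,0],[0,0,0],[0,0,0],[0,0,0],[0,0,0],[0,0,0]]}}

```text
clock: 14.65
ee_pos: [521.9, 102.2, 27.7]
tcp_rot: [180.0, 0.0, 101.3]
contact_force: [-1.2, 0.4, -1.2]
finger_gap: 18.3
```

Call:
{"op": "arm_command", "data": {"jaw": [0.01,0.01,0.01,0.01], "translation": [[0.0004,-0.002,0],[0,0,0],[0.0004,-0.002,0],[0,0,0]], "dr": [[0,0,0],[0,0,0],[0,0,0],[0,0,0]]}}

```text
clock: 15.05
ee_pos: [522.7, 98.2, 27.8]
tcp_rot: [180.0, 0.0, 101.3]
contact_force: [0.3, -0.1, -0.3]
finger_gap: 18.5
```

Call:
{"op": "arm_command", "data": {"jaw": [0.01,0.01,0.01,0.01,0.01], "translation": [[0.0006,-0.003,0],[0,0,0],[0.0006,-0.003,0],[0.0006,-0.003,0],[0,0,0]], "dr": [[0,0,0],[0,0,0],[0,0,0],[0,0,0],[0,0,0]]}}

```text
clock: 15.55
ee_pos: [524.5, 88.9, 27.8]
tcp_rot: [180.0, 0.0, 101.3]
contact_force: [-0.2, 0.6, -0.3]
finger_gap: 18.2
```

Call:
{"op": "arm_command", "data": {"jaw": [0.01,0.01,0.01,0.01,0.01,0.01], "translation": [[0.0008,-0.0039,0],[0.0008,-0.0039,0],[0.0008,-0.0039,0],[0.0008,-0.0039,0],[0.0008,-0.0039,0],[0,0,0]], "dr": [[0,0,0],[0,0,0],[0,0,0],[0,0,0],[0,0,0],[0,0,0]]}}

```text
clock: 16.15
ee_pos: [528.5, 69.3, 27.8]
tcp_rot: [-180.0, 0.0, 101.3]
contact_force: [0.7, -0.0, -0.9]
finger_gap: 18.5
```

Call:
{"op": "arm_command", "data": {"jaw": [0.01,0.01,0.01,0.01,0.01,0.01,0.01,0.01], "translation": [[0.0011,-0.0058,0],[0.0011,-0.0058,0],[0.0011,-0.0058,0],[0.0011,-0.0058,0],[0,0,0],[0.0011,-0.0058,0],[0.0011,-0.0058,0],[0,0,0]], "dr": [[0,0,0],[0,0,0],[0,0,0],[0,0,0],[0,0,0],[0,0,0],[0,0,0],[0,0,0]]}}

```text
clock: 16.95
ee_pos: [535.3, 34.3, 27.9]
tcp_rot: [180.0, 0.0, 101.3]
contact_force: [0.5, -0.9, -0.3]
finger_gap: 18.6
```

Call:
{"op": "arm_command", "data": {"jaw": [0.01,0.01,0.01,0.01], "translation": [[0.0011,-0.0058,0],[0.0011,-0.0058,0],[0.0011,-0.0058,0],[0,0,0]], "dr": [[0,0,0],[0,0,0],[0,0,0],[0,0,0]]}}

```text
clock: 17.35
ee_pos: [538.6, 16.8, 27.9]
tcp_rot: [180.0, 0.0, 101.2]
contact_force: [-0.3, -0.3, 0.1]
finger_gap: 18.4
```

```bash
python3 al.py
```

```text
17.4 [538.41089488  17.20439152  27.76754947] [ 1.79996733e+02 -1.48061909e-03  1.01248161e+02] 18.228495919957542 [ 0.1901861   0.07501351 -0.21345536] tcp in frame [-1.01768084 39.98114663]
[230. 317.  27.  40.] 0.72 [471. 357.] 69.9 120 22 in frame [ -1.5 386.8]
[217. 219.   4.  12.] 0.38 [540.  12.] 99.5 41 17 in frame [-0.5 35. ]
```

Call:
{"op": "arm_command", "data": {"jaw": [0.03,0.04,0.04,0.04,0.04,0.04,0.04,0.04], "translation": [[0,0,0],[0,0,0],[0,0,0],[0,0,0.048],[0,0,0.048],[0.0086,-0.0432,0.006],[0.0086,-0.0432,0],[0,0,0]], "dr": [[0,0,0],[0,0,0],[0,0,0],[0,0,0],[0,0,0],[0,0,0],[0,0,0],[0,0,0]]}}

```text
clock: 18.25
ee_pos: [557.4, -73.5, 131.4]
tcp_rot: [179.8, 0.2, 101.0]
contact_force: [-0.2, 0.1, -0.3]
finger_gap: 40.2
```

```bash
python3 al.py
python3 - <<'E'
from h import *
p=np.load('p.npy')
im=read_camera("top")
for d in trace("top","peg_a"):
    C,a,L,W=pegaxis("top",d["region"],54); print(np.round(d["extent"]),round(d["conf"],2),np.round(C),round(a,1),round(L),round(W))
E
```

```text
18.3 [556.14675773 -70.95043005 130.34970547] [1.79931525e+02 4.38530295e-02 1.01086858e+02] 40.08644499099059 [ 0.66844672  0.98625891 -0.04300692] tcp in frame [ -0.70358488 -49.939567  ]
[228. 320.  26.  38.] 0.77 [473. 363.] 70.4 122 28 in frame [  1.6 391.5]
[215. 208.   6.  28.] 0.66 [546. -16.] 100.7 128 20 in frame [-0.3  6.5]
[226. 150.   4.  21.] 0.48 [ 545. -324.] 90.7 110 15 in frame [ -61.2 -296.2]
[154. 185.  27.  14.] 0.61 [471. 329.] 69.3 117 26
[329. 159.  28.   7.] 0.56 [ 552. -336.] 89.1 116 20
```

Call:
{"op": "arm_command", "data": {"jaw": [0.04,0.04,0.04,0.04,0.01,0.01,0.01,0.01], "translation": [[0,0,-0.045],[0,0,-0.045],[0,0,-0.013],[0,0,0],[0,0,0],[0,0,0],[0,0,0],[0,0,0]], "dr": [[0,0,0],[0,0,0],[0,0,0],[0,0,0],[0,0,0],[0,0,0],[0,0,0],[0,0,0]], "squeeze": 40}}

```text
clock: 19.25
ee_pos: [557.3, -69.0, 28.8]
tcp_rot: [179.8, 0.1, 101.3]
contact_force: [-0.4, 0.7, 3.4]
finger_gap: 18.9
```

Call:
{"op": "arm_command", "data": {"jaw": [0.01,0.01,0.01,0.01,0.01,0.01,0.01,0.01], "translation": [[0.0008,-0.0039,0],[0.0012,-0.0059,0],[0.0012,-0.0059,0],[0.0012,-0.0059,0],[0.0012,-0.0059,0],[0.0012,-0.0059,0],[0.0012,-0.0059,0],[0.0012,-0.0059,0]], "dr": [[0,0,0],[0,0,0],[0,0,0],[0,0,0],[0,0,0],[0,0,0],[0,0,0],[0,0,0]]}}

```text
clock: 20.05
ee_pos: [564.9, -114.6, 26.6]
tcp_rot: [180.0, 0.0, 101.3]
contact_force: [1.4, 3.0, 3.1]
finger_gap: 19.1
```

Call:
{"op": "arm_command", "data": {"jaw": [0.01,0.01,0.01,0.01,0.01,0.01,0.01,0.01], "translation": [[0.0012,-0.0059,0],[0.0012,-0.0059,0],[0.0012,-0.0059,0],[0.0016,-0.0078,0],[0.0016,-0.0078,0],[0.0016,-0.0078,0],[0.0016,-0.0078,0],[0,0,0]], "dr": [[0,0,0],[0,0,0],[0,0,0],[0,0,0],[0,0,0],[0,0,0],[0,0,0],[0,0,0]]}}

```text
clock: 20.85
ee_pos: [574.7, -164.4, 26.6]
tcp_rot: [-180.0, 0.0, 101.2]
contact_force: [-0.1, 0.7, -0.5]
finger_gap: 18.8
```

```bash
python3 al.py
python3 - <<'E'
from h import *
M={n:(read_camera(n),[d for d in trace(n,"tray") if abs(unproj(n,d["extent"][:2],15)[0]-[396,-327,15])[:2].max()<40])[1] for n in("top","side")}
T=[box(-75,75,-90,90,0,30)]
for n,l in M.items():
    for d in l[:1]:
        q,f=fit({n:d["region"].astype(np.float32)},T,[396,-327,.03]); print(n,q[:2],np.degrees(q[2]),f,d["region"].sum())
E
```

```text
20.9 [ 574.53019104 -163.68383867   26.5562289 ] [-1.79975959e+02  5.52176183e-03  1.01242884e+02] 18.55413772581508 [-0.68077339 -0.35600209 -0.30631034] tcp in frame [  -0.64158284 -144.47755857]
[212. 186.   7.  21.] 0.73 [ 568. -129.] 101.4 111 20 in frame [  -0.  -109.5]
[230. 318.  22.  36.] 0.57 [472. 361.] 70.1 124 25 in frame [  0.  389.8]
[226. 144.   6.  16.] 0.39 [ 549. -333.] 94.0 74 19 in frame [ -58.9 -305.4]
top [ 397.08352127 -321.22817243] 3.2311033450227806 62.6875 1777
side [ 394.52585605 -325.13824751] 3.015020232196182 81.1875 1588
```

The peg came through the hole with at most about 3 N. Now into the tray at (396,-323), yaw 3.

Call:
{"op": "arm_command", "data": {"jaw": [0.01,0.01,0.01,0.01,0.01,0.01,0.01,0.01], "translation": [[0,0,0.035],[-0.0294,-0.0336,0],[-0.0294,-0.0336,0],[-0.0294,-0.0336,0],[-0.0294,-0.0336,0],[-0.0294,-0.0336,0],[-0.0294,-0.0336,0],[0,0,0]], "dr": [[0,0,0],[0,0,0],[0,0,-2],[0,0,-2],[0,0,-2],[0,0,-2],[0,0,0],[0,0,0]]}}

```text
clock: 21.95
ee_pos: [395.4, -368.5, 62.3]
tcp_rot: [-180.0, 0.1, 93.0]
contact_force: [0.5, 0.2, 0.5]
finger_gap: 18.8
```

Call:
{"op": "arm_command", "data": {"jaw": [0.01,0.01,0.01,0.01], "translation": [[0,0,-0.04],[0,0,-0.026],[0,0,0],[0,0,0]], "dr": [[0,0,0],[0,0,0],[0,0,0],[0,0,0]]}}

```text
clock: 22.35
ee_pos: [398.6, -363.6, -4.2]
tcp_rot: [-180.0, -0.1, 93.3]
contact_force: [-1.0, -0.1, -0.4]
finger_gap: 18.6
```

Call:
{"op": "arm_command", "data": {"jaw": [0.01,0.01,0.01,0.035,0.035,0.035,0.035,0.035], "translation": [[0,0,-0.003],[0,0,-0.003],[0,0,0],[0,0,0],[0,0,0],[0,0,0],[0,0,0.045],[0,0,0.045]], "dr": [[0,0,0],[0,0,0],[0,0,0],[0,0,0],[0,0,0],[0,0,0],[0,0,0],[0,0,0]]}}

```text
clock: 23.15
ee_pos: [396.7, -362.6, 78.4]
tcp_rot: [-179.8, -0.3, 93.3]
contact_force: [1.1, -0.9, 0.1]
finger_gap: 35.1
```

Call:
{"op": "arm_command", "data": {"jaw": [0.045,0.045,0.045,0.045,0.045,0.045,0.045,0.045], "translation": [[0.005,0.03,0.03],[0.005,0.0467,0],[0.005,0.0467,0],[0.005,0.0467,0],[0.005,0.0467,0],[0.005,0.0467,0],[0.005,0.0467,0],[0.005,0.0467,0]], "dr": [[0,0,-2],[0,0,-2],[0,0,-2],[0,0,-2],[0,0,-2],[0,0,-2],[0,0,-2],[0,0,-2]]}}

```text
clock: 23.95
ee_pos: [438.0, -5.7, 109.9]
tcp_rot: [180.0, 0.0, 77.2]
contact_force: [0.6, -0.2, -0.6]
finger_gap: 44.7
```

Call:
{"op": "arm_command", "data": {"jaw": [0.045,0.045,0.045,0.045,0.045,0.045,0.045,0.045], "translation": [[0.005,0.0485,0],[0.005,0.0485,0],[0.005,0.0485,0],[0.005,0.0485,0],[0.005,0.0485,0],[0.005,0.0485,0],[0.005,0.0485,0],[0,0,0]], "dr": [[0,0,-2],[0,0,-2],[0,0,-2],[0,0,-1],[0,0,0],[0,0,0],[0,0,0],[0,0,0]]}}

```text
clock: 24.75
ee_pos: [473.3, 337.5, 109.8]
tcp_rot: [180.0, -0.2, 70.6]
contact_force: [0.4, -0.9, 0.4]
finger_gap: 44.8
```

Run:
```python
from h import *
print(sense()["ee_pos"])
for n in("side","top"):
  read_camera(n)
  for d in trace(n,"peg_a"): print(n,np.round(d["extent"]),round(d["conf"],2),[np.round(x,1) for x in pegaxis(n,d["region"],14)])
s=sense();print(s["ee_pos"],s["tcp_rot"])
```

```text
[473.31695448 337.45196372 109.83635745]
side [229. 318.  23.  34.] 0.67 [array([474.5, 341.5]), np.float64(69.8), np.float64(123.8), np.float64(27.4)]
side [265. 154.   7.  20.] 0.63 [array([ 397.9, -335.5]), np.float64(92.1), np.float64(116.9), np.float64(18.5)]
side [225. 149.  13.  23.] 0.48 [array([ 556.5, -351.2]), np.float64(89.9), np.float64(130.2), np.float64(23.8)]
top [323. 201.  31.   6.] 0.63 [array([ 398.6, -324.5]), np.float64(92.5), np.float64(115.3), np.float64(20.2)]
top [327. 161.  27.   6.] 0.47 [array([ 557.7, -337.7]), np.float64(89.4), np.float64(115.0), np.float64(28.1)]
top [165. 214.   8.   8.] 0.47 [array([350.5, 300. ]), np.float64(154.7), np.float64(35.2), np.float64(18.0)]
[472.75639843 330.78712973 109.22681541] [-1.79955821e+02  8.82767346e-02  7.02618282e+01]
```

Call:
{"op": "arm_command", "data": {"jaw": [0.045,0.045,0.045,0.045,0.01,0.01,0.01,0.01], "translation": [[0.0012,0.006,-0.045],[0,0,-0.045],[0,0,-0.035],[0,0,0],[0,0,0],[0,0,0],[0,0,0],[0,0,0]], "dr": [[0,0,0],[0,0,0],[0,0,0],[0,0,0],[0,0,0],[0,0,0],[0,0,0],[0,0,0]], "squeeze": 30}}

```text
clock: 25.75
ee_pos: [476.1, 338.7, -13.0]
tcp_rot: [179.8, -0.2, 70.3]
contact_force: [0.0, 0.6, -0.3]
finger_gap: 23.1
```

Gap is 23.1 at the middle, so this is the other wrong peg, and it goes to the box.

Call:
{"op": "arm_command", "data": {"jaw": [0.01,0.01,0.01,0.01,0.01,0.01,0.01,0.01], "translation": [[0,0,0.035],[0,0,0.045],[0,0,0.045],[0.0088,-0.0452,0],[0.0088,-0.0452,0],[0.0088,-0.0452,0],[0.0088,-0.0452,0],[0.0088,-0.0452,0]], "dr": [[0,0,0],[0,0,0],[0,0,0],[0,0,2],[0,0,2],[0,0,2],[0,0,2],[0,0,2]], "squeeze": 50}}

```text
clock: 26.55
ee_pos: [519.1, 110.4, 111.1]
tcp_rot: [179.9, -0.0, 80.4]
contact_force: [0.4, -0.1, 0.8]
finger_gap: 22.9
```

Call:
{"op": "arm_command", "data": {"jaw": [0.01,0.01,0.01,0.01,0.01,0.01,0.01,0.01], "translation": [[0.0088,-0.0452,0],[0.0088,-0.0452,0],[0.0088,-0.0452,0],[0.0088,-0.0452,0],[0.0088,-0.0452,0],[0.0088,-0.0452,0],[0.0088,-0.0452,0],[0.0088,-0.0452,0]], "dr": [[0,0,2],[0,0,2],[0,0,2],[0,0,2],[0,0,2],[0,0,0],[0,0,0],[0,0,0]]}}

```text
clock: 27.35
ee_pos: [589.4, -251.6, 110.9]
tcp_rot: [179.9, 0.0, 90.3]
contact_force: [0.4, 0.1, -0.5]
finger_gap: 22.6
```

Call:
{"op": "arm_command", "data": {"jaw": [0.01,0.01,0.01,0.01,0.01], "translation": [[0.0088,-0.0452,0],[0.0088,-0.0452,0],[0,0,-0.04],[0,0,0],[0,0,0]], "dr": [[0,0,0],[0,0,0],[0,0,0],[0,0,0],[0,0,0]]}}

```text
clock: 27.85
ee_pos: [605.4, -338.9, 68.8]
tcp_rot: [-179.8, -0.1, 90.3]
contact_force: [1.0, -0.2, 0.4]
finger_gap: 23.0
```

Call:
{"op": "arm_command", "data": {"jaw": [0.01,0.01,0.01,0.01,0.032,0.032,0.032,0.032], "translation": [[0,0,-0.04],[0,0,-0.031],[0,0,-0.005],[0,0,0],[0,0,0],[0,0,0],[0,0,0],[0,0,0.04]], "dr": [[0,0,0],[0,0,0],[0,0,0],[0,0,0],[0,0,0],[0,0,0],[0,0,0],[0,0,0]]}}

```text
clock: 28.65
ee_pos: [601.7, -336.7, 27.7]
tcp_rot: [-179.4, -0.5, 90.3]
contact_force: [-0.9, -0.7, -0.9]
finger_gap: 31.8
```

Call:
{"op": "arm_command", "data": {"jaw": [0.05,0.05,0.05,0.05,0.05,0.05,0.05,0.05], "translation": [[0,0,0.045],[0,0,0.045],[-0.01,0.045,0],[-0.01,0.045,0],[-0.01,0.045,0],[-0.01,0.045,0],[-0.01,0.045,0],[0,0,0]], "dr": [[0,0,0],[0,0,0],[0,0,0],[0,0,0],[0,0,0],[0,0,0],[0,0,0],[0,0,0]]}}

```text
clock: 29.45
ee_pos: [554.7, -109.6, 124.0]
tcp_rot: [-179.9, -0.1, 90.6]
contact_force: [-0.4, -0.1, -1.2]
finger_gap: 50.0
```

Run:
```python
from h import *
I={}
for n in("side","top"):
  I[n]=read_camera(n)[:,:,::-1]
  for d in trace(n,"peg_a"): print(n,np.round(d["extent"]),round(d["conf"],2),[np.round(x,1) for x in pegaxis(n,d["region"],17)])
  for t in("mug","tape","book","plant"):
    for d in spot_in(n,t)[:1]: print(n,t,np.round(d["extent"]))
s=sense();print(s["ee_pos"],s["contact_force"])
f=lambda im,c,r:cv2.resize(im[c[1]-r:c[1]+r,c[0]-r:c[0]+r],(400,400),interpolation=cv2.INTER_CUBIC)
cv2.imwrite('pics/end.png',np.hstack([f(I["top"],(326,175),60),f(I["side"],(240,150),60)]))
```

```text
side [265. 156.  41.  45.] 0.53 [array([ 395.2, -318.5]), np.float64(90.3), np.float64(212.8), np.float64(156.4)]
side mug [151. 294.  39.  37.]
side tape [278. 313.  24.  25.]
side book [162. 348.  53.  48.]
top [327. 160.  31.   4.] 0.68 [array([ 557. , -341.6]), np.float64(89.3), np.float64(118.7), np.float64(20.0)]
top [324. 200.  31.   6.] 0.59 [array([ 398.2, -324.3]), np.float64(92.3), np.float64(114.4), np.float64(21.1)]
top [324. 153.  34.   6.] 0.55 [array([ 587.4, -337.8]), np.float64(88.9), np.float64(114.8), np.float64(24.3)]
top mug [166. 127.  24.  29.]
top tape [160. 216.  22.  13.]
top book [132. 141.  29.  43.]
top plant [112. 217.  38.  27.]
[ 556.48749363 -115.63660346  123.58338357] [-0.31265079  0.00373811 -0.26194626]
```

View pics/end.png

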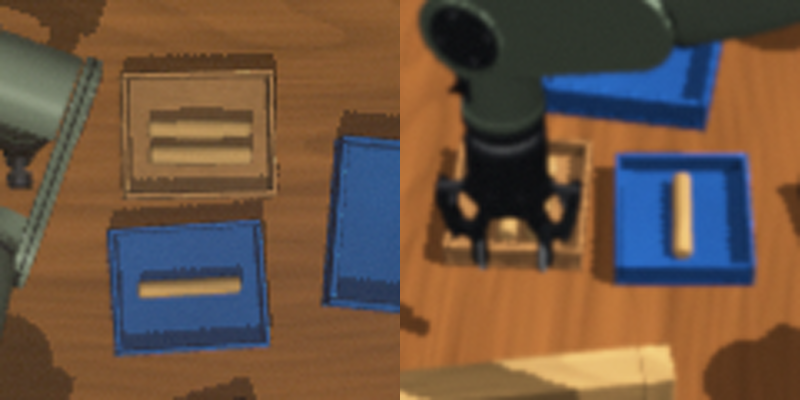

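All three pegs are in place: two in the box at crop pixels (200,130) and (200,155), one flat in the small blue tray at (190,288). I wait a moment, check that nothing is still rolling, then hand in.

Call:
{"op": "arm_command", "data": {"jaw": [0.05,0.05,0.05,0.05,0.05,0.05,0.05,0.05], "translation": [[0,0,0],[0,0,0],[0,0,0],[0,0,0],[0,0,0],[0,0,0],[0,0,0],[0,0,0]], "dr": [[0,0,0],[0,0,0],[0,0,0],[0,0,0],[0,0,0],[0,0,0],[0,0,0],[0,0,0]]}}

```text
clock: 30.85
ee_pos: [556.5, -115.0, 123.8]
tcp_rot: [180.0, 0.0, 90.3]
contact_force: [-0.4, -0.1, -0.8]
finger_gap: 50.0
```

Run:
```python
from h import *
read_camera("top")
P=[pegaxis("top",d["region"],17)[0] for d in trace("top","peg_a")]; print(np.round(P,1))
ok=all(min(np.linalg.norm(q-c) for c in P)<8 for q in([557,-341],[398,-324],[587,-338])); print(ok)
if ok: print(hand_in())
```

```text
[[ 557.3 -344.4]
 [ 585.8 -336.8]
 [ 398.6 -326. ]]
True
the job is handed in; nothing more can be done
None
```

The job is done and handed in at about 31 s of the 72 allowed. The peg that fits went right through the middle hole and lies in the small blue tray. The other two are in the cardboard box.

- **Finding the peg:** I closed the gripper on each peg's middle instead of pushing the wrong ones into a hole. The jaws read 23.7, 19.0 and 23.1 mm; a peg 24 mm thick in the middle cannot pass the 23 mm hole. So only the 19.0 mm one was tried in the post. I never found out whether each wrong peg is thick all along or swollen.
- **Through the hole:** The peg went in from the pegs' side with no noticeable force. I regripped it on the far side and drew it out with a measured force of at most about 5 N.
- **Last checks:**
  - In the top camera, the two wrong pegs lie about 24 mm inboard and 5 mm outboard of the box centre, and the right one is within a few mm of the tray centre.
  - None of the three had moved by more than about 3 mm after a 1 s wait.
  - The mug, tape, book and plant stayed within about 3 pixels (roughly 12 mm) of their first positions in the top view.
- **What disagreed:**
  - The fingertips sit about 20 mm higher than the reported tool position, so my first grasp closed in air above the peg. I corrected for it by feeling downwards.
  - The last side view gave no usable reading: the gripper hid the box, one region covered the whole tray, and the mug and book boxes did not match the first picture. The final check therefore rests on the top view.
  - The second wrong peg settled about 15 to 20 mm from where I released it, still inside the box.

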